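# Stand the dial spherometer on the crown of a moulded lens

## Task

Set up the amber beacon lens for its curvature check: take it from the tray by its skirt and set it down gently, flat in the round pocket of the metal inspection block, then lift the dial spherometer off the granite plate and gently stand it upright, centred on the crown of the lens, so that it balances there on its three feet by itself once you let go. Never touch the domed face with the fingers, never drop or tip over the lens or the spherometer, and leave the other two lenses, the tumblers and the flasks where they are.

Things in the scene. Friction and masses are not known exactly. Their poses are not given: they have to be found in the camera images.
- amber: amber moulded beacon lens, about 60 g: an upright cylindrical skirt 66 mm across and 14 mm high, with a smooth spherical crown on top (radius 45 mm, 60 mm across where it meets the skirt, leaving a 3 mm step), total height 25.5 mm; loose, upright in one of the three places of the tray; origin at the centre of its underside, z up
- amber_crown: the domed face of the amber lens (fixed to it; same origin and axes as amber); the fingers must not touch it
- amber_top (a point): the highest point of the amber lens, 25.5 mm above its underside, on its axis
- gauge: dial spherometer, about 280 g: three ball feet (6 mm) 20 mm off the axis, steel base 48 mm wide from 9 to 18 mm up, barrel 23 mm wide, round black dial head 50 mm wide from 46 to 64 mm up with white face on top (grip its side, any yaw); origin on the axis in the plane of the foot ends, z up. Centred on the amber lens its origin is 4.4 mm below the crown's top
- spindle (a joint): the spherometer's sprung central plunger (4 mm ball-ended pin on the axis): 0 on a flat plate, -0.004 hanging free, +0.0044 m when the three feet stand on the lens crown; spring 50 N/m, pushing down 0.3 N at 0; it turns the red needle
- nest: bare aluminium inspection block 100 x 100 x 22 mm, fixed to the bench; round black-floored pocket 72 mm across and 3 mm deep in its top, centred; origin at the centre of its underside
- nest_seat (a point): centre of the pocket's floor, 19 mm above the bench; z up
- tray: grey lens tray 330 x 140 mm, 4 mm floor, rim 14 mm high and 4 mm thick, fixed; origin at the centre of its underside, x along its length; lenses stand on its floor near x = -100, 0 and +100 mm
- plate: dark granite surface plate 200 x 150 x 30 mm, fixed; origin at the centre of its underside, x along its length
- red: red beacon lens, same shape as the amber one; origin at the centre of its underside; leave it in the tray
- blue: blue beacon lens, same shape as the amber one; origin at the centre of its underside; leave it in the tray
- tumbler1: clear plastic tumbler standing upside down, base (rim) 60 mm across, top 45 mm, 150 mm tall, 80 g; origin at the centre of its underside; leave it standing
- tumbler2: clear plastic tumbler standing upside down, base (rim) 60 mm across, top 45 mm, 150 mm tall, 80 g; origin at the centre of its underside; leave it standing
- tumbler3: clear plastic tumbler standing upside down, base (rim) 60 mm across, top 45 mm, 150 mm tall, 80 g; origin at the centre of its underside; leave it standing
- flask1: pink flask 66 mm across, 213 mm tall, standing beyond the end of the tray; origin at the centre of its underside; leave it standing
- flask2: tan flask 66 mm across, 213 mm tall, standing beyond the end of the granite plate; origin at the centre of its underside; leave it standing
Things that resemble listed ones, but are neither listed nor needed, are in the scene too. Of the things that look like the amber, take the one that is farthest from the robot's base at the start.

How it is judged:
By the outcome, as a careful person would: the job done as asked, in the order asked, and still so for the second after the job is handed in, with the robot touching nothing.
It also fails if it takes over 67 s, if anything falls off the work surface, if the arm or the gripper's body presses on something with over 40 N, if the wrist force passes 120 N, or if a joint passes its speed limit or range.

## Robot

A 6-joint arm with a two-finger parallel gripper is mounted at the origin on the work surface. World frame = base frame: x ahead of the robot, y to its left, z up, the work surface at z = 0. Lengths are in m, angles in rad, forces in N, time in s.
With the tool pointing down it reaches from about 0.375 to 0.975 m from the base axis. Payload 3.8 kg.
Tool frame: the origin (TCP) lies at the very end of the fingers, on their centre line; the grasp point (between the pads) lies 19 mm behind it; y points along the fingers, x is the direction in which the jaws open and shut, and the axes are right-handed (so a half turn about y gives the same grasp; the last joint's range is limited). The gripper opens to 85 mm and grips with 20 to 120 N. Pads are 22 mm wide; open, the fingers measure 114 mm over their backs; the gripper's body (76 mm by 85 mm) begins 54 mm behind the grasp point. The pads swing forward as they close: fully open they stand 13 mm farther back than shut.
Start: joints at [-1.273, 0.264, 1.604, -0, 1.274, -0.037], TCP at [0.222, -0.638, 0.231] pointing down, gripper open.
Joint ranges: [-2.63, 2.63], [-0.94, 2.18], [0.31, 2.57], [-1.31, 4.45], [0, 2.66], [-2.55, 2.55]. Speed limits (rad/s): [2.57, 2.57, 3.14, 3.14, 3.14, 3.14].

## Interface

Orientations are given as a rotation vector (axis times angle).
In Python, from workcell import bot, cams gives the robot as it stands.
- The arm moves only by the tool play_rows, never from a script. Its argument "motion" is a list of rows, each a list of 2 entries, a list of its own where there are three numbers: the shift along the world's x, y, z normalised to -1 to 1, where 1 is 400 mm, then the turn, a rotation vector about the world's x, y, z normalised to -1 to 1, where 1 is pi/4 rad. In form: [[[tx, ty, tz], [ax, ay, az]], ...]. A call has 1 to 10 rows; each row is the pose to reach, as a shift and turn from the pose commanded when the call began; what a row does not reach only later rows make up. A row lasts 1/8 s, in which the tool goes at most 62.5 mm and 10.7 degrees, less where a joint would pass 70% of its speed; a pose out of reach is approached as far as the arm can. A call with a number of a shift or a turn outside -1 to 1 is refused whole. A call with a gripper value outside its range is refused whole. "gripper" is the closure, from 0 (fully open) to 1 (shut), set as the call begins (left out, the last holds). The fingers move at their own pace and stop on an object; "squeeze" is the grip in N (left out, the last holds). Time passes only in rows, so rows that repeat a pose let the fingers close. It gives the time, the measured TCP pose, the force and the opening at its end, in the units of the state.
- bot.read_state(): the state, without advancing time (a new reading comes with each control period).
- cams.read_camera(name): name is "side" or "top" or "wrist"; returns (picture, depth): 420x560x3 uint8, red, green, blue; 420x560 float32, m along the optical axis (not along the pixel's ray), 0 where there is no reading.
- cams.calibration(name): a dict with "mtx" (3x3 intrinsics, pixels), "R" (3x3) and "t" (3): a world point X has camera coordinates R X + t; the wrist camera has in their place "tool_from_camera" (4x4, takes a point from camera to tool coordinates, whose origin is the TCP and whose axes are the tool frame's). Camera axes: x right, y down, z forward; pixel columns grow to the right and rows downward; lengths in m; the calibration is good to about 2 mm. A picture is of the moment at which its call begins: read the wrist's pose just before it. calibration takes no time and is no camera call.
- bot.finish_job(): hands the job in, once; it reports no verdict.
Trained networks look in the newest picture that a camera, given by its name, has taken for a name from the list of things; names that differ only in an ending like _2 or _b are one class to them, and where a whole thing is asked for, a point or a joint stands for the part that bears it (a point fixed in the world has none). Each returns a list of dicts, best first, with "conf" (0 to 1); they miss things now and then, are a little off and sometimes report something else, mostly with a low value. They report only what shows in the picture. A call takes as long as a camera call. They do not tell look-alikes from the thing itself.
- cams.recognise(camera, label): "xyz" ([x, y, z] in m, in the coordinates of the camera as it stood for that picture, good to about 4 mm: the middle of the surface that is visible of it).
- cams.regions_of(camera, label): "mask" (420x560 bool, what is visible of it).
- cams.mark_of(camera, label): "xyz" ([x, y, z] in m, in the coordinates of the camera as it stood for that picture, good to about 4 mm: a listed point, or the origin of a listed thing).
The state is a dict: "time": time; "q": joint angles; "joint_vel": joint speeds; "joint_torque": joint torques, N m; "tool_pos": TCP position; "tcp_rot": TCP orientation; "wrist_force": force on the tool from outside, world axes, zero at the start; "torque": the same for the moment, N m; "width": opening from 0.0 (shut) to 1.0 (fully open).
Only numpy, scipy, OpenCV 4.12 (cv2) and the standard library are available. Lean on these libraries where they do the work, as an engineer would, in place of code of your own. Each camera call takes 0.05 s, during which the arm holds its last target.

## Working session

There is one attempt and no reset: what is moved stays moved. The work goes in short steps, Python scripts to look and compute and a tool call to move; the robot and the scene stay as the last step left them, time stands still between calls to the robot, and variables do not carry over. Pictures are saved under pics/ and viewed, and the job is handed in when it is done.

Besides the shell and the picture viewer there is one more tool, called after ">>>" as name([rows], argument=value, ...), one row to a line, values as JSON. play_rows: Moves the arm, as the interface text tells. Its arguments: {"type":"object","properties":{"motion":{"type":"array","items":{"type":"array"}},"gripper":{"type":"number"},"squeeze":{"type":"number"}},"required":["motion"]}

```bash
mkdir -p pics
cat > h.py <<'E'
import numpy as np,cv2
from workcell import bot,cams
from scipy.spatial.transform import Rotation as Rn
def shot(n,name):
    s=bot.read_state(); p,d=cams.read_camera(n); cv2.imwrite(f'pics/{name}.png',p[:,:,::-1]); np.savez(f'pics/{name}.npz',p=p,d=d,tp=s['tool_pos'],tr=s['tcp_rot']); return p,d,s
def toworld(n,X,s):
    c=cams.calibration(n); X=np.asarray(X,float).reshape(-1,3)
    if n=='wrist':
        T=np.array(c['tool_from_camera']); Xt=X@T[:3,:3].T+T[:3,3]
        return Xt@Rn.from_rotvec(s['tcp_rot']).as_matrix().T+np.array(s['tool_pos'])
    return (X-np.array(c['t']).ravel())@np.array(c['R'])
def cloud(n,d,s):
    c=cams.calibration(n); K=np.array(c['mtx']); v,u=np.mgrid[:420,:560]
    X=np.stack([(u-K[0,2])/K[0,0]*d,(v-K[1,2])/K[1,1]*d,d],-1)
    return toworld(n,X,s).reshape(420,560,3)
def proj(n,W,s=None):
    c=cams.calibration(n); K=np.array(c['mtx']); W=np.asarray(W,float).reshape(-1,3)
    if n=='wrist':
        T=np.array(c['tool_from_camera']); Xt=(W-np.array(s['tool_pos']))@Rn.from_rotvec(s['tcp_rot']).as_matrix()
        X=(Xt-T[:3,3])@T[:3,:3]
    else: X=W@np.array(c['R']).T+np.array(c['t']).ravel()
    p=X@K.T; return p[:,:2]/p[:,2:]
E
python3 - <<'E'
from h import *
print(bot.read_state())
for n in('top','side','wrist'):
    p,d,s=shot(n,n+'0')
    for l in ('amber','red','blue','gauge','nest','nest_seat','tray','plate','tumbler1','flask1','flask2'):
        if n=='wrist' and l not in('amber','gauge','nest'):continue
        r=cams.mark_of(n,l)
        print(n,l,[(np.round(toworld(n,x['xyz'],s)[0],3).tolist(),round(x['conf'],2)) for x in r if x['conf']>.2])
print(bot.read_state()['time'],cams.calibration('wrist'))
E
```

```text
{'time': 0.0, 'q': array([-1.27290335e+00,  2.64772396e-01,  1.60544144e+00, -5.30425745e-06,
        1.27368309e+00, -3.68930071e-02]), 'joint_vel': array([ 0.00020625, -0.00097953,  0.00065034, -0.00083999,  0.00049088,
        0.00051641]), 'joint_torque': array([-9.09243863e-04, -5.15114665e+01, -3.67314935e+01, -7.28397549e-05,
        1.28895842e-02,  1.90497111e-06]), 'tool_pos': array([ 0.22156049, -0.63679677,  0.22991264]), 'tcp_rot': array([-1.34774856,  0.96045339, -0.95742365]), 'wrist_force': array([ 1.0101875 ,  0.7910112 , -0.34086167]), 'torque': array([ 0.00141282,  0.04405131, -0.00484658]), 'width': 0.9976500813958796}
top amber [([0.395, 0.108, 0.004], 0.85), ([0.509, 0.291, 0.003], 0.82), ([0.413, -0.016, 0.002], 0.72), ([0.242, 0.344, -0.001], 0.57), ([0.475, -0.313, 0.033], 0.24)]
top red [([0.609, 0.276, 0.008], 0.8)]
top blue [([0.408, 0.303, 0.008], 0.82)]
top gauge [([0.474, -0.309, 0.028], 0.82)]
top nest [([0.613, 0.026, 0.001], 0.66)]
top nest_seat [([0.613, 0.025, 0.024], 0.85)]
top tray [([0.511, 0.297, -0.001], 0.94)]
top plate [([0.488, -0.287, 0.0]
[... 1028 characters left out ...]
.316, 0.03], 0.38)]
side flask2 [([0.719, -0.218, 0.004], 0.85), ([0.732, 0.274, -0.002], 0.79), ([0.476, -0.316, 0.03], 0.38)]
wrist amber []
wrist gauge []
wrist nest []
1.4 {'mtx': array([[368.2106885 ,   0.        , 276.57668093],
       [  0.        , 368.2106885 , 208.72423821],
       [  0.        ,   0.        ,   1.        ]]), 'tool_from_camera': array([[ 9.99999428e-01,  1.06894305e-03,  3.27504259e-05,
        -2.42856563e-04],
       [ 2.92563212e-04, -3.02892663e-01,  9.53024632e-01,
        -1.42520592e-01],
       [ 1.02864892e-03, -9.53024077e-01, -3.02892802e-01,
         7.79511412e-02],
       [ 0.00000000e+00,  0.00000000e+00,  0.00000000e+00,
         1.00000000e+00]])}
```

View pics/top0.png

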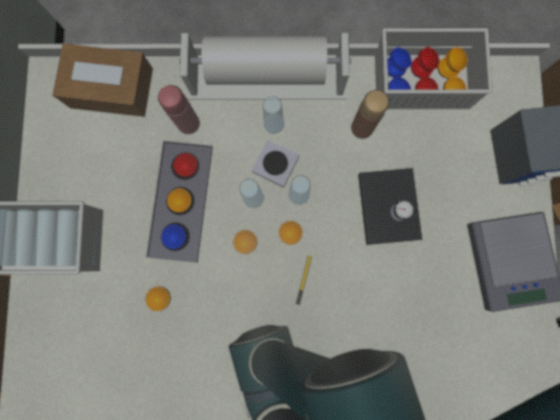

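View pics/side0.png

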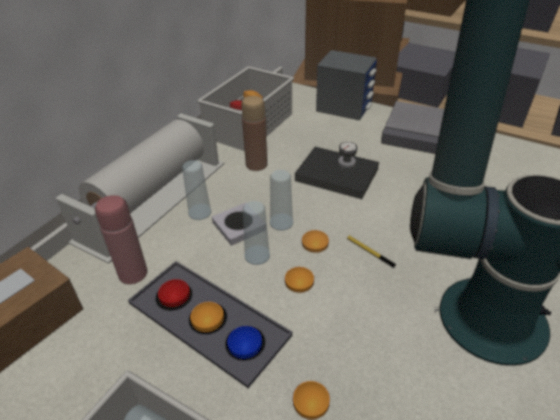

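View pics/wrist0.png

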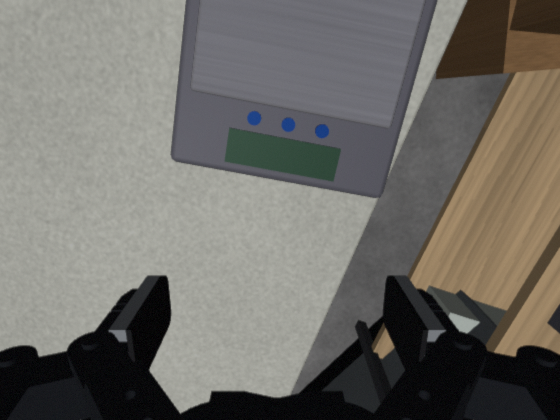

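Lens-like amber things in the top picture are (245,242), (290,232), (158,298) on the bench and (179,200) in the tray. The tray one is about 0.59 m from the base and the others about 0.41 m, so the tray lens is the farthest and the only one that fits. I'll confirm it in a crop and measure more closely.

Run:
```python
from h import *
s=bot.read_state(); print('R tool\n',np.round(Rn.from_rotvec(s['tcp_rot']).as_matrix(),3))
a=np.load('pics/top0.npz'); p,d=a['p'],a['d']; b=np.load('pics/side0.npz')
c1=cv2.resize(p[130:310,140:320,::-1],(540,540),interpolation=cv2.INTER_CUBIC); cv2.imwrite('pics/crop0.png',c1)
def circ(P):
    A=np.c_[2*P[:,:2],np.ones(len(P))]; x=np.linalg.lstsq(A,(P[:,:2]**2).sum(1),rcond=None)[0]; return x[:2],np.sqrt(x[2]+x[:2]@x[:2])
def sphere(P,R=.045):
    from scipy.optimize import least_squares
    m=P.mean(0); r=least_squares(lambda c:np.linalg.norm(P-c,axis=1)-R,[m[0],m[1],m[2]-.04],loss='soft_l1',f_scale=.002); return r.x,np.sqrt(np.mean(r.fun**2))
for n,q in(('top',a),('side',b)):
    W=cloud(n,q['d'],s)
    print(n)
    for nm,c in(('amber',(.510,.291)),('red',(.609,.277)),('blue',(.411,.304))):
        m=(np.hypot(W[...,0]-c[0],W[...,1]-c[1])<.028)&(W[...,2]>.018)&(W[...,2]<.04)
        P=W[m]; print(nm,len(P),sphere(P))
    m=(np.hypot(W[...,0]-.474,W[...,1]+.312)<.045)&(W[...,2]>.085)&(W[...,2]<.11)
    P=W[m]; print('gauge head',len(P),P.mean(0),P[:,:2].min(0),P[:,:2].max(0),np.median(P[:,2]))
    m=(np.hypot(W[...,0]-.614,W[...,1]-.024)<.068)&(W[...,2]>.0205)&(W[...,2]<.03); P=W[m]
    print('nest top',len(P),P.mean(0),cv2.minAreaRect((P[:,:2]*1000).astype(np.float32)))
    hsv=cv2.cvtColor(q['p'],cv2.COLOR_RGB2HSV)
    m=(np.hypot(W[...,0]-.614,W[...,1]-.024)<.05)&(hsv[...,2]<60)&(W[...,2]>.01)&(W[...,2]<.03);P=W[m]
    print('pocket',len(P),P.mean(0),P.min(0),P.max(0))
    m=(abs(W[...,0]-.488)<.14)&(abs(W[...,1]+.288)<.14)&(W[...,2]>.024)&(W[...,2]<.036); P=W[m]
    print('plate',cv2.minAreaRect((P[:,:2]*1000).astype(np.float32)))
    m=(abs(W[...,0]-.51)<.18)&(abs(W[...,1]-.291)<.12)&(W[...,2]>.009)&(W[...,2]<.04); P=W[m]
    print('tray',cv2.minAreaRect((P[:,:2]*1000).astype(np.float32)))
```

```text
R tool
 [[ 0.329 -0.     0.944]
 [-0.944 -0.     0.329]
 [ 0.    -1.    -0.   ]]
top
amber 309 (array([ 0.50815865,  0.29159988, -0.01493154]), np.float64(0.0021218668120166102))
red 303 (array([ 0.6081118 ,  0.27666124, -0.01496124]), np.float64(0.002234908058384873))
blue 314 (array([ 0.40851635,  0.30371359, -0.01488986]), np.float64(0.0019788091028991425))
gauge head 308 [ 0.46987859 -0.30759203  0.09408837] [ 0.44598201 -0.33278799] [ 0.49553087 -0.28405426] 0.09428199838419372
nest top 788 [0.61085058 0.02537838 0.02303691] ((611.5371704101562, 25.00450897216797), (99.95201873779297, 100.535400390625), 63.874656677246094)
pocket 378 [0.61333399 0.02673592 0.01962162] [ 0.58267745 -0.00407982  0.01269361] [0.64458448 0.05740492 0.02713861]
plate ((489.67266845703125, -289.5337219238281), (200.14503479003906, 151.4375762939453), 5.222198009490967)
tray ((507.9404296875, 290.67315673828125), (142.34786987304688, 330.1314697265625), 83.90025329589844)
side
amber 474 (array([ 0.50993   ,  0.29135374, -0.0150957 ]), np.float64(0.0012953797213025526))
red 423 (array([ 0.61046974,  0.27674131, -0.01499119]), np.float64(0.0013620599433550944))
blue 550 (array([ 0.40967636,  0.30330576, -0.01526595]), np.float64(0.001261622898078821))
gauge head 191 [ 0.47015137 -0.30363075  0.0932909 ] [ 0.44708863 -0.33312365] [ 0.49591827 -0.28117441] 0.09412093307615407
nest top 458 [0.62822654 0.04005689 0.02245648] ((613.2970581054688, 26.791240692138672), (99.13735961914062, 102.62213134765625), 63.79717254638672)
pocket 235 [0.62157122 0.02835817 0.01971059] [ 0.59144457 -0.00677179  0.01549536] [0.64681735 0.05560969 0.02313067]
plate ((490.9776611328125, -289.736572265625), (200.3233184814453, 159.13775634765625), 5.046636581420898)
tray ((509.42926025390625, 290.7838134765625), (142.24990844726562, 332.43212890625), 83.95457458496094)
```

View pics/crop0.png

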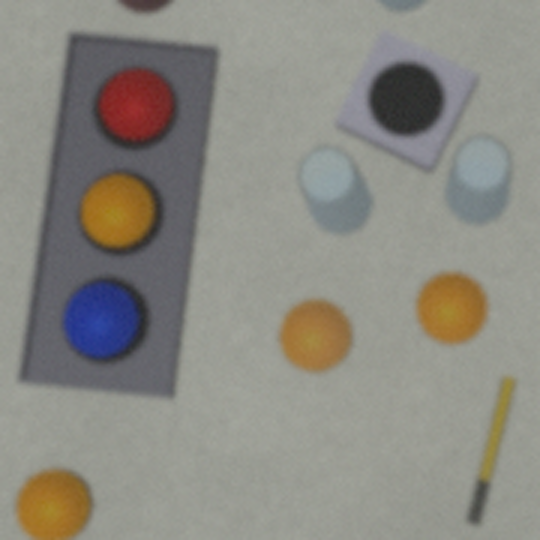

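Run:
```python
from h import *
a=np.load('pics/wrist0.npz');d=a['d'];K=cams.calibration('wrist')['mtx'];T=cams.calibration('wrist')['tool_from_camera']
v,u=np.mgrid[:420,:560]
X=np.stack([(u-K[0,2])/K[0,0]*d,(v-K[1,2])/K[1,1]*d,d],-1).reshape(-1,3)@T[:3,:3].T+T[:3,3]
X=X.reshape(420,560,3)*1000
for v in range(270,420,10):
    print(v,[np.round(X[v,u]).astype(int).tolist() for u in (110,130,145,155,163,168)])
m=(d.reshape(420,560)>0)&(X[...,1]<60)&(abs(X[...,2])<60)&(X[...,0]<0)&(abs(X[...,0])<70)
P=X[m];print(len(P),P[:,1].max(),np.percentile(P[:,1],[99,95,90,50]),P[P[:,1]>P[:,1].max()-4][:,[0,2]].min(0),P[P[:,1]>P[:,1].max()-4][:,[0,2]].max(0))
```

```text
270 [[-188, 232, -114], [-165, 232, -114], [-148, 232, -113], [-137, 232, -114], [-128, 231, -113], [-123, 232, -114]]
280 [[-189, 231, -126], [-166, 230, -125], [-49, -21, 12], [-45, -20, 11], [-43, -18, 10], [-123, 230, -125]]
290 [[-191, 232, -139], [-55, -21, 8], [-47, -26, 11], [-43, -28, 12], [-43, -19, 7], [-43, -14, 3]]
300 [[-192, 231, -151], [-49, -35, 12], [-44, -34, 11], [-43, -29, 8], [-43, -21, 3], [-43, -15, -1]]
310 [[-194, 230, -164], [-47, -41, 12], [-43, -38, 10], [-43, -30, 5], [-43, -22, 0], [-43, -16, -4]]
320 [[-54, -40, 8], [-45, -46, 12], [-43, -40, 8], [-43, -30, 1], [-43, -23, -4], [-43, -18, -7]]
330 [[-49, -51, 11], [-43, -50, 11], [-42, -42, 5], [-43, -32, -2], [-43, -23, -8], [-129, 231, -192]]
340 [[-46, -56, 12], [-44, -49, 7], [-43, -42, 1], [-43, -33, -6], [-137, 231, -207], [-131, 232, -207]]
350 [[-44, -61, 13], [-44, -51, 5], [-43, -43, -2], [-43, -34, -9], [-137, 230, -220], [-132, 231, -221]]
360 [[-43, -64, 12], [-38, -64, 12], [-43, -43, -6], [-149, 231, -235], [-139, 232, -236], [-133, 231, -235]]
370 [[-41, -69, 13], [-34, -73, 17], [-30, -74, 18], [-150, 231, -250], [-141, 232, -251], [-134, 231, -250]]
380 [[-37, -77, 18], [-32, -77, 18], [-29, -76, 17], [-27, -77, 18], [-142, 231, -265], [-136, 231, -265]]
390 [[-35, -80, 18], [-31, -80, 18], [-28, -79, 17], [-26, -79, 17], [-24, -80, 18], [-137, 231, -281]]
400 [[-34, -82, 17], [-30, -82, 17], [-27, -82, 17], [-25, -82, 17], [-23, -82, 18], [-23, -82, 17]]
410 [[-33, -85, 18], [-29, -85, 17], [-27, -84, 17], [-24, -85, 18], [-23, -85, 18], [-22, -85, 17]]
18034 -12.921012532734476 [-17.52851356 -26.35714763 -34.83692303 -67.18852022] [-49.47142071  -9.33798586] [-42.49614565  11.56619852]
```

The crop shows the tray's middle lens (crop 118,212; full picture 179,200) is the amber lens with a visible skirt. It is centred near (0.509, 0.2915). I'm heading there now, turning the tool so the jaws lie along world y and the camera is on the robot side.

>>> play_rows([
  [[0.57,0.97,0.1],[0,0,1]],
  [[0.57,0.97,0.1],[0,0,1]],
  [[0.57,0.97,0.1],[0,0,1]],
  [[0.57,0.97,0.1],[0,0,1]],
  [[0.57,0.97,0.1],[0,0,1]],
  [[0.57,0.97,0.1],[0,0,1]],
  [[0.57,0.97,0.1],[0,0,1]],
  [[0.57,0.97,0.1],[0,0,1]],
], gripper=0.1, squeeze=30)

```text
time: 2.4
tool_pos: [0.4514, -0.2467, 0.2721]
tcp_rot: [-1.542, 0.349, -0.351]
wrist_force: [-0.5, -0.3, -0.3]
width: 0.902
```

>>> play_rows([
  [[0.13,0.98,0],[0,0,1]],
  [[0.13,0.98,0],[0,0,1]],
  [[0.13,0.98,0],[0,0,1]],
  [[0.13,0.98,0],[0,0,1]],
  [[0.13,0.98,0],[0,0,1]],
  [[0.13,0.98,0],[0,0,1]],
  [[0.13,0.98,0],[0,0,1]],
])

```text
time: 3.28
tool_pos: [0.502, 0.1447, 0.2712]
tcp_rot: [-1.554, -0.265, 0.265]
wrist_force: [0.2, 0.5, -0.5]
width: 0.899
```

>>> play_rows([
  [[0.02,0.37,-0.2],[0,0,1]],
  [[0.02,0.37,-0.2],[0,0,1]],
  [[0.02,0.37,-0.2],[0,0,1]],
  [[0.02,0.37,-0.2],[0,0,1]],
  [[0.02,0.37,-0.2],[0,0,1]],
])

```text
time: 3.9
tool_pos: [0.5101, 0.2896, 0.1905]
tcp_rot: [-1.39, -0.87, 0.872]
wrist_force: [0.2, 0.3, 0.3]
width: 0.899
```

Run:
```python
from h import *
s=bot.read_state();print(s['time'],s['tool_pos'],s['q'],s['width']);print(np.round(Rn.from_rotvec(s['tcp_rot']).as_matrix(),3))
```

```text
3.9 [0.51005826 0.28957163 0.19052188] [ 4.74354921e-01  1.28066985e-01  1.84197603e+00 -8.65002758e-04
  1.17301685e+00 -6.45172868e-01] 0.8991322992931882
[[ 0.436 -0.001 -0.9  ]
 [ 0.9   -0.001  0.436]
 [-0.002 -1.     0.   ]]
```

>>> play_rows([
  [[-0.002,0.004,-0.16],[0,0,0.5745]],
  [[-0.002,0.004,-0.16],[0,0,0.5745]],
  [[-0.002,0.004,-0.16],[0,0,0.5745]],
  [[-0.002,0.004,-0.16],[0,0,0.5745]],
  [[-0.002,0.004,-0.16],[0,0,0.5745]],
])

```text
time: 4.53
tool_pos: [0.5097, 0.2915, 0.128]
tcp_rot: [-1.211, -1.208, 1.206]
wrist_force: [0.2, 0.3, -0.5]
width: 0.899
```

```bash
cat >> h.py <<'E'
from scipy.optimize import least_squares
def sphere(P,R=.045):
    m=P.mean(0); r=least_squares(lambda c:np.linalg.norm(P-c,axis=1)-R,[m[0],m[1],m[2]-.04],loss='soft_l1',f_scale=.001); return np.round(r.x,4),round(float(np.sqrt(np.mean(r.fun**2))),4)
def tip(d):
    c=cams.calibration('wrist');K=c['mtx'];T=c['tool_from_camera'];v,u=np.mgrid[:420,:560]
    X=np.stack([(u-K[0,2])/K[0,0]*d,(v-K[1,2])/K[1,1]*d,d],-1).reshape(-1,3)@T[:3,:3].T+T[:3,3]
    X=X[(d.ravel()>0)]*1000
    m=(X[:,1]<8)&(abs(X[:,2])<25)&(abs(X[:,0])<65); out=[]
    for sg in(-1,1):
        P=X[m&(sg*X[:,0]>5)]; top=P[P[:,1]>P[:,1].max()-6]; out.append((P[:,1].max().round(1),np.round(top.min(0),1).tolist(),np.round(top.max(0),1).tolist()))
    return out
def lens(W,p,c,z0,kind='amber',r=.027,lo=.016,hi=.03):
    hsv=cv2.cvtColor(p,cv2.COLOR_RGB2HSV)
    m=(np.hypot(W[...,0]-c[0],W[...,1]-c[1])<r)&(W[...,2]>z0+lo)&(W[...,2]<z0+hi)&(hsv[...,1]>100)
    return m
E
python3 - <<'E'
from h import *
p,d,s=shot('wrist','wl1');print(s['tool_pos'],np.round(Rn.from_rotvec(s['tcp_rot']).as_matrix(),3)[:,0],s['width'])
W=cloud('wrist',d,s);m=lens(W,p,(.509,.2915),.004);print(m.sum(),sphere(W[m]))
print(tip(d))
for l in('amber',): print([(toworld('wrist',x['xyz'],s)[0],x['conf']) for x in cams.mark_of('wrist',l)])
E
```

```text
[0.50970197 0.29148318 0.12797579] [0.003 1.    0.   ] 0.8986024544210717
4265 (array([ 0.5092,  0.2919, -0.0158]), 0.0006)
[(np.float64(-8.9), [-44.7, -14.8, -11.1], [-37.6, -8.9, 10.9]), (np.float64(-9.0), [38.5, -15.0, -11.4], [45.7, -9.0, 10.9])]
[(array([0.51209456, 0.28945179, 0.00343424]), 0.7), (array([0.39359238, 0.10696511, 0.00229713]), 0.7)]
```

View pics/wl1.png

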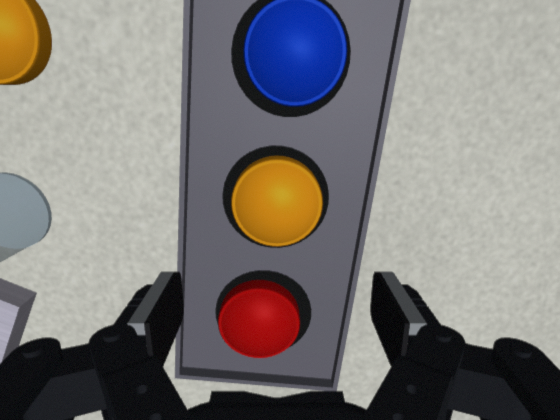

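The wrist view shows the amber crown at (277,200), with red at (259,320) and blue at (295,52). A sphere fit puts the amber lens at (0.5092, 0.2919), in agreement with top and side. Going down.

>>> play_rows([
  [[-0.001,0.001,-0.1],[0,0,0]],
  [[-0.001,0.001,-0.2],[0,0,0]],
  [[-0.001,0.001,-0.25],[0,0,0]],
  [[-0.001,0.001,-0.28],[0,0,0]],
  [[-0.001,0.001,-0.3],[0,0,0]],
  [[-0.001,0.001,-0.31],[0,0,0]],
  [[-0.001,0.001,-0.31],[0,0,0]],
])

```text
time: 5.5
tool_pos: [0.509, 0.2927, 0.0038]
tcp_rot: [-1.209, -1.21, 1.209]
wrist_force: [0.3, 0.4, 0.1]
width: 0.899
```

Run:
```python
from h import *
p,d,s=shot('wrist','wl2');print(s['tool_pos'],s['wrist_force'])
print(tip(d))
```

```text
[0.50903206 0.29274502 0.00381712] [0.25300058 0.3731156  0.06000966]
[(np.float64(2.2), [-65.0, -3.7, -24.9], [-21.8, 2.2, 25.0]), (np.float64(2.3), [20.0, -3.7, -25.0], [65.0, 2.3, 25.0])]
```

View pics/wl2.png

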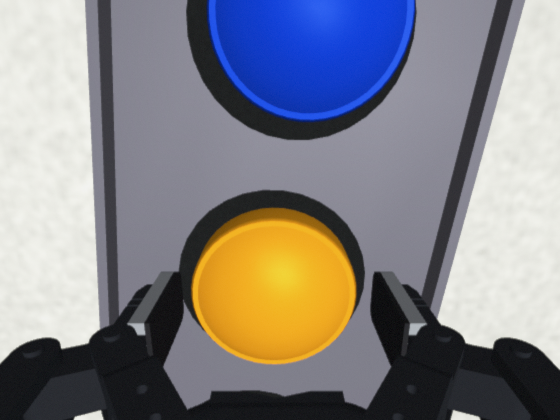

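The lens sits between the pads: crown centred at (275,290), fingers at 155 and 395. I'll drop 1.5 mm and close on the skirt.

>>> play_rows([
  [[0,-0.002,-0.004],[0,0,0]],
  [[0,-0.002,-0.004],[0,0,0]],
])

```text
time: 5.8
tool_pos: [0.5087, 0.2917, 0.0019]
tcp_rot: [-1.209, -1.21, 1.209]
wrist_force: [-0.0, -0.4, 0.1]
width: 0.902
```

>>> play_rows([
  [[0,0,0],[0,0,0]],
  [[0,0,0],[0,0,0]],
  [[0,0,0],[0,0,0]],
  [[0,0,0],[0,0,0]],
  [[0,0,0],[0,0,0]],
  [[0,0,0],[0,0,0]],
], gripper=0.4, squeeze=30)

```text
time: 6.55
tool_pos: [0.5089, 0.2918, 0.0022]
tcp_rot: [-1.209, -1.21, 1.209]
wrist_force: [-1.1, -1.2, 7.1]
width: 0.756
```

Run:
```python
from h import *
p,d,s=shot('wrist','wl3');print(s['time'],s['tool_pos'],s['wrist_force'],s['width'])
W=cloud('wrist',d,s);m=lens(W,p,(.509,.2915),.004);print(m.sum(),sphere(W[m]))
```

```text
6.55 [0.50889843 0.2918172  0.00220004] [-1.08262346 -1.16537728  7.07611895] 0.7560357947231837
13375 (array([ 0.5096,  0.2923, -0.0158]), 0.0005)
```

View pics/wl3.png

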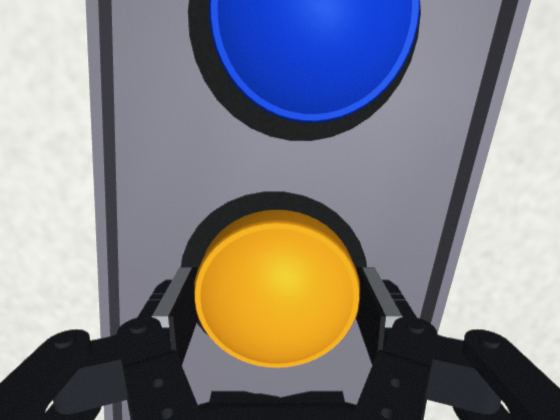

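>>> play_rows([
  [[0,0,0.01],[0,0,0]],
  [[0,0,0.04],[0,0,0]],
  [[0,0,0.12],[0,0,0]],
  [[0,0,0.25],[0,0,0]],
  [[0,0,0.4],[0,0,0]],
  [[0,0,0.5],[0,0,0]],
  [[0,0,0.5],[0,0,0]],
])

```text
time: 7.48
tool_pos: [0.5114, 0.2932, 0.2076]
tcp_rot: [-1.212, -1.218, 1.202]
wrist_force: [0.6, 0.3, -0.8]
width: 0.756
```

```bash
cat >> h.py <<'E'
def toolX(d):
    c=cams.calibration('wrist');K=c['mtx'];T=c['tool_from_camera'];v,u=np.mgrid[:420,:560]
    X=np.stack([(u-K[0,2])/K[0,0]*d,(v-K[1,2])/K[1,1]*d,d],-1).reshape(-1,3)@T[:3,:3].T+T[:3,3]
    return X.reshape(420,560,3)
E
python3 - <<'E'
from h import *
p,d,s=shot('wrist','wl4');print(s['time'],s['tool_pos'],s['wrist_force'],s['width'])
W=cloud('wrist',d,s);t=s['tool_pos'];
hsv=cv2.cvtColor(p,cv2.COLOR_RGB2HSV);m=(np.hypot(W[...,0]-t[0],W[...,1]-t[1])<.026)&(W[...,2]>t[2]+.01)&(W[...,2]<t[2]+.04)&(hsv[...,1]>100)
c,e=sphere(W[m]);print(m.sum(),c,e,c-t)
# step ring plane for tilt
r=np.hypot(W[...,0]-c[0],W[...,1]-c[1]); m=(hsv[...,1]>100)&(r>.0307)&(r<.0322)&(W[...,2]>t[2]+.005); P=W[m]
A=np.c_[P[:,:2]-c[:2],np.ones(len(P))]; x=np.linalg.lstsq(A,P[:,2],rcond=None)[0]; print('ring tilt',x,len(P),P[:,2].std(), c[2]+.0335)
for n in('top','side'): shot(n,n+'1')
E
```

```text
7.475 [0.51141154 0.29320574 0.20756264] [ 0.59028286  0.31562777 -0.82541798] 0.7555745022726532
12837 [0.5124 0.2938 0.1895] 0.0005 [ 0.00098846  0.00059426 -0.01806264]
ring tilt [-0.12479256  0.05506966  0.22822571] 1764 0.017684662414337596 0.223
```

View pics/wl4.png

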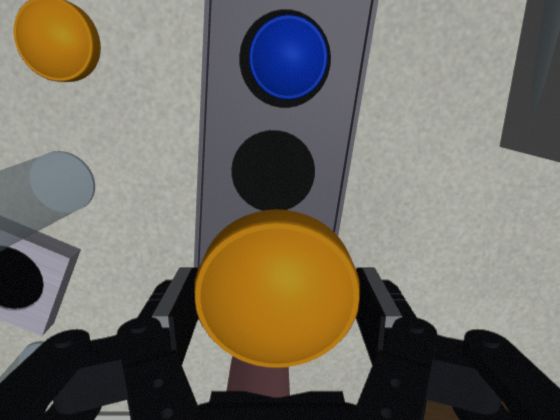

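View pics/side1.png

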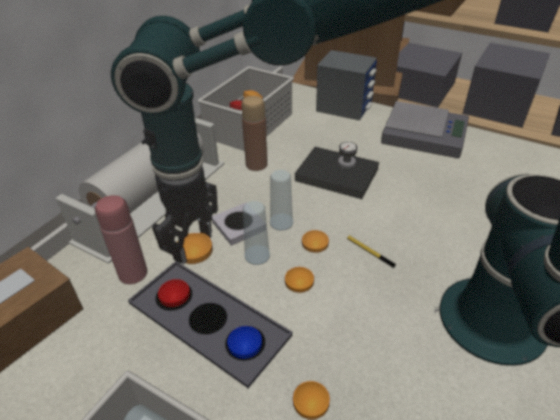

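The lens is held level: its position relative to the tool is unchanged since the grip, and the tray place at (273,170) is empty. Next I'm moving to a view of the pocket.

>>> play_rows([
  [[0.02,-0.03,0.08],[0,0,0]],
  [[0.1,-0.15,0.13],[0,0,0]],
  [[0.2,-0.28,0.14],[0,0,0]],
  [[0.28,-0.4,0.14],[0,0,0]],
  [[0.36,-0.52,0.14],[0,0,0]],
  [[0.42,-0.62,0.14],[0,0,0]],
  [[0.44,-0.66,0.14],[0,0,0]],
  [[0.44,-0.66,0.14],[0,0,0]],
  [[0.44,-0.66,0.14],[0,0,0]],
])

```text
time: 8.75
tool_pos: [0.6836, 0.0291, 0.2567]
tcp_rot: [-1.206, -1.209, 1.211]
wrist_force: [0.4, 0.3, -0.1]
width: 0.753
```

Run:
```python
from h import *
p,d,s=shot('wrist','wn1');t=np.array(s['tool_pos']);R=Rn.from_rotvec(s['tcp_rot']).as_matrix();print(s['time'],t,np.round(R,4).tolist(),s['width'])
W=cloud('wrist',d,s)
near=(np.hypot(W[...,0]-.613,W[...,1]-.026)<.08)
m=near&(W[...,2]>.0195)&(W[...,2]<.026);hsv=cv2.cvtColor(p,cv2.COLOR_RGB2HSV)
top=m&(hsv[...,2]>90);P=W[top];print(len(P),np.median(P[:,2]),cv2.minAreaRect((P[:,:2]*1000).astype(np.float32)))
g=(hsv[...,2]<50)&near&(W[...,2]>.008)&(W[...,2]<.03);n,l,st,ce=cv2.connectedComponentsWithStats(g.astype(np.uint8))
k=1+st[1:,4].argmax();print(st[k],ce[k]);P=W[l==k];mn,mx=P.min(0),P.max(0);print(mn,mx,np.median(P[:,2]))
ct=max(cv2.findContours((l==k).astype(np.uint8),cv2.RETR_EXTERNAL,cv2.CHAIN_APPROX_NONE)[0],key=len)[:,0]
K=cams.calibration('wrist')['mtx'];Tm=cams.calibration('wrist')['tool_from_camera']
dirs=np.c_[(ct-[K[0,2],K[1,2]])/[K[0,0],K[1,1]],np.ones(len(ct))]@Tm[:3,:3].T@R.T;o=R@Tm[:3,3]+t
for z in(.019,.022):
    Q=o+dirs*((z-o[2])/dirs[:,2])[:,None]; A=np.c_[2*Q[:,:2],np.ones(len(Q))];x=np.linalg.lstsq(A,(Q[:,:2]**2).sum(1),rcond=None)[0];print(z,x[:2],np.sqrt(x[2]+x[:2]@x[:2]),Q.min(0),Q.max(0))
print([(toworld('wrist',x['xyz'],s)[0],x['conf']) for x in cams.mark_of('wrist','nest_seat')])
m=(np.hypot(W[...,0]-t[0],W[...,1]-t[1])<.026)&(W[...,2]>t[2]+.01)&(W[...,2]<t[2]+.04)&(hsv[...,1]>100)
c,e=sphere(W[m]);print('lens',c,e,c-t)
```

```text
8.75 [0.68356803 0.0290847  0.25672367] [[-0.0016, -0.0021, -1.0], [1.0, 0.0008, -0.0016], [0.0008, -1.0, 0.002]] 0.7526922015886445
6506 0.021829900120600654 ((607.8056030273438, 15.141624450683594), (122.73900604248047, 100.26725006103516), 63.666664123535156)
[ 237   62   71   74 4046] [272.28299555  98.57093426]
[ 0.57828845 -0.00955502  0.01637555] [0.64768411 0.05991611 0.02190014] 0.01917226571910359
0.019 [0.61303854 0.02533735] 0.034410970754683565 [ 0.57835158 -0.0095306   0.019     ] [0.64764769 0.05985445 0.019     ]
0.022 [0.61299341 0.02536884] 0.03413959204722907 [ 0.57858    -0.00922413  0.022     ] [0.64732962 0.05961372 0.022     ]
[(array([0.61096769, 0.02309344, 0.02102437]), 0.64), (array([ 5.29807323e-01, -4.09045323e-02, -5.98378385e-05]), 0.38)]
lens [0.6844 0.0296 0.2386] 0.0005 [ 0.00083197  0.0005153  -0.01812367]
```

View pics/wn1.png

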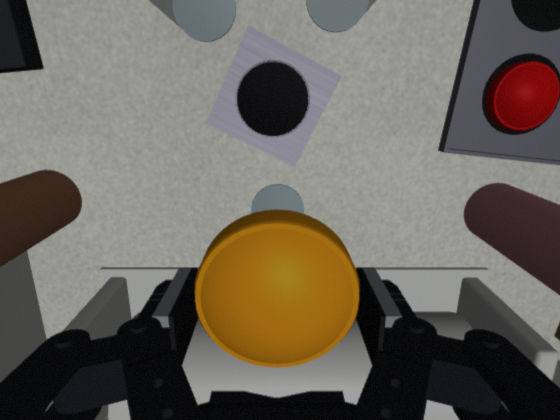

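The pocket shows at (272,98) and fits to a circle centred (0.6130, 0.0254). The held lens fits at TCP + (0.8, 0.5) mm. Moving above the pocket and lowering.

>>> play_rows([
  [[-0.1,-0.006,0],[0,0,0]],
  [[-0.178,-0.0105,-0.02],[0,0,0]],
  [[-0.178,-0.0105,-0.12],[0,0,0]],
  [[-0.178,-0.0105,-0.25],[0,0,0]],
  [[-0.178,-0.0105,-0.36],[0,0,0]],
  [[-0.178,-0.0105,-0.46],[0,0,0]],
  [[-0.178,-0.0105,-0.5],[0,0,0]],
  [[-0.178,-0.0105,-0.52],[0,0,0]],
  [[-0.178,-0.0105,-0.52],[0,0,0]],
  [[-0.178,-0.0105,-0.52],[0,0,0]],
])

```text
time: 10.1
tool_pos: [0.615, 0.0235, 0.0516]
tcp_rot: [-1.211, -1.212, 1.208]
wrist_force: [0.1, -0.9, -0.8]
width: 0.756
```

Run:
```python
from h import *
p,d,s=shot('wrist','wn2');t=np.array(s['tool_pos']);R=Rn.from_rotvec(s['tcp_rot']).as_matrix();print(s['time'],t,np.round(R,4).tolist(),s['wrist_force'])
p,d,s=shot('side','side2')
cv2.imwrite('pics/side2c.png',cv2.resize(p[120:320,120:360,::-1],None,fx=3,fy=3,interpolation=cv2.INTER_CUBIC))
```

```text
10.1 [0.61496774 0.02353776 0.05160477] [[-0.0007, 0.0033, -1.0], [1.0, -0.0, -0.0007], [-0.0, -1.0, -0.0033]] [ 0.10578045 -0.94721566 -0.79140209]
```

View pics/wn2.png

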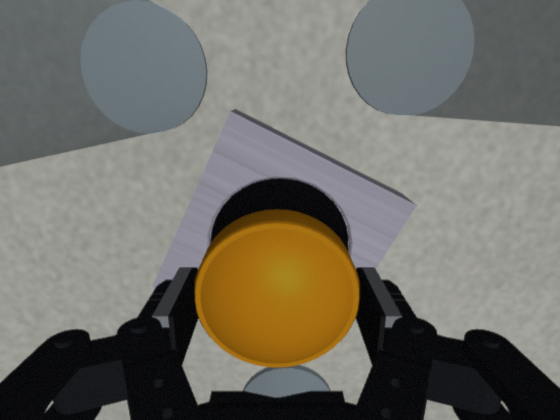

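View pics/side2c.png

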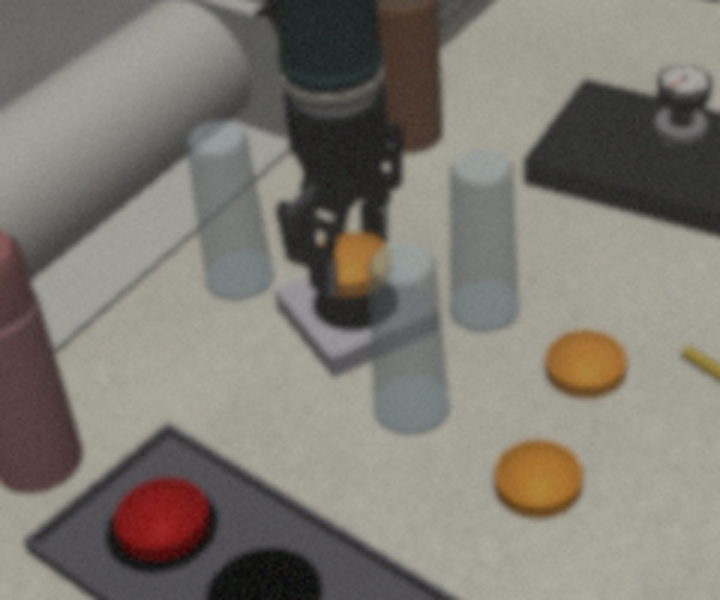

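>>> play_rows([
  [[-0.007,0.0035,0],[0,0,0]],
  [[-0.007,0.0035,-0.03],[0,0,0]],
  [[-0.007,0.0035,-0.05],[0,0,0]],
  [[-0.007,0.0035,-0.05],[0,0,0]],
  [[-0.007,0.0035,-0.05],[0,0,0]],
])

```text
time: 10.82
tool_pos: [0.6105, 0.0249, 0.0293]
tcp_rot: [-1.208, -1.209, 1.21]
wrist_force: [-0.2, 0.0, -1.1]
width: 0.756
```

Run:
```python
from h import *
p,d,s=shot('wrist','wn3');t=np.array(s['tool_pos']);R=Rn.from_rotvec(s['tcp_rot']).as_matrix();print(s['time'],t,np.round(R,4).tolist(),s['wrist_force'],s['joint_vel'])
for i in range(3):
    shot('wrist','tmp'); s=bot.read_state(); print(s['tool_pos'],s['tcp_rot'])
```

```text
10.825 [0.61045825 0.02486694 0.02931877] [[-0.0007, -0.0006, -1.0], [1.0, -0.0, -0.0007], [-0.0, -1.0, 0.0006]] [-0.18700546  0.03018074 -1.13895662] [-0.00064198 -0.00696726 -0.0088371   0.00106182  0.00026326 -0.00035504]
[0.61091301 0.02486637 0.02987352] [-1.20927275 -1.20994943  1.20936058]
[0.61097207 0.02486485 0.03000372] [-1.20940568 -1.21015934  1.20938284]
[0.6109569  0.02488736 0.03004134] [-1.2094318  -1.21015785  1.20933719]
```

View pics/wn3.png

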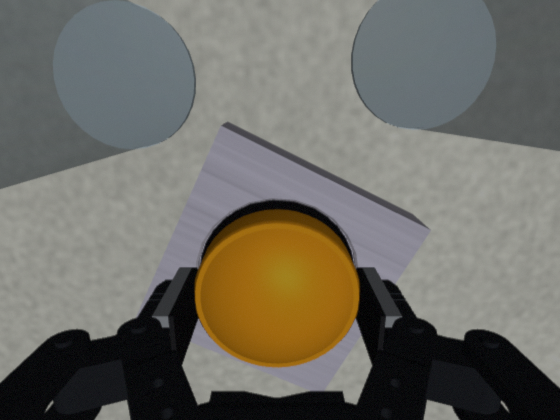

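>>> play_rows([
  [[0.003,0,-0.005],[0,0,0]],
  [[0.003,0,-0.01],[0,0,0]],
  [[0.003,0,-0.015],[0,0,0]],
  [[0.003,0,-0.02],[0,0,0]],
  [[0.003,0,-0.02],[0,0,0]],
  [[0.003,0,-0.02],[0,0,0]],
  [[0.003,0,-0.02],[0,0,0]],
])

```text
time: 11.9
tool_pos: [0.6119, 0.0249, 0.0218]
tcp_rot: [-1.209, -1.21, 1.21]
wrist_force: [0.1, 0.8, -0.8]
width: 0.756
```

Run:
```python
from h import *
p,d,s=shot('wrist','wn4');t=np.array(s['tool_pos']);print(s['time'],t,s['wrist_force'])
```

```text
11.9 [0.6118837  0.02487638 0.02178033] [ 0.13624506  0.83763122 -0.77311836]
```

View pics/wn4.png

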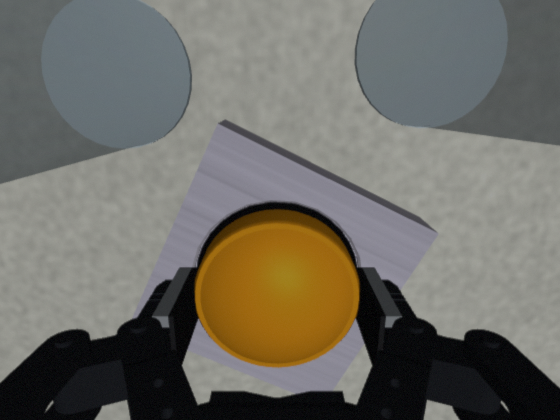

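>>> play_rows([
  [[0.0005,0,-0.003],[0,0,0]],
  [[0.0005,0,-0.005],[0,0,0]],
  [[0.0005,0,-0.007],[0,0,0]],
  [[0.0005,0,-0.009],[0,0,0]],
  [[0.0005,0,-0.01],[0,0,0]],
  [[0.0005,0,-0.01],[0,0,0]],
  [[0.0005,0,-0.01],[0,0,0]],
])

```text
time: 12.82
tool_pos: [0.612, 0.0249, 0.0177]
tcp_rot: [-1.209, -1.21, 1.21]
wrist_force: [-0.5, 0.1, -0.2]
width: 0.76
```

>>> play_rows([
  [[0,0,-0.001],[0,0,0]],
  [[0,0,-0.0015],[0,0,0]],
  [[0,0,-0.0015],[0,0,0]],
])

```text
time: 13.2
tool_pos: [0.612, 0.0249, 0.0173]
tcp_rot: [-1.209, -1.21, 1.21]
wrist_force: [-0.8, -0.3, 0.7]
width: 0.754
```

Run:
```python
from h import *
p,d,s=shot('wrist','wn5');t=np.array(s['tool_pos']);print(s['time'],t,s['wrist_force'],s['torque'])
W=cloud('wrist',d,s);hsv=cv2.cvtColor(p,cv2.COLOR_RGB2HSV)
m=(np.hypot(W[...,0]-t[0],W[...,1]-t[1])<.026)&(W[...,2]>t[2]+.01)&(W[...,2]<t[2]+.04)&(hsv[...,1]>100)
c,e=sphere(W[m]);print('lens',c,e,c-t)
```

```text
13.2 [0.61204402 0.02488068 0.01725313] [-0.75460307 -0.2559643   0.65923319] [-0.01845831  0.14408369 -0.02098002]
lens [ 0.6129  0.0254 -0.0008] 0.0005 [ 0.00085598  0.00051932 -0.01805313]
```

View pics/wn5.png

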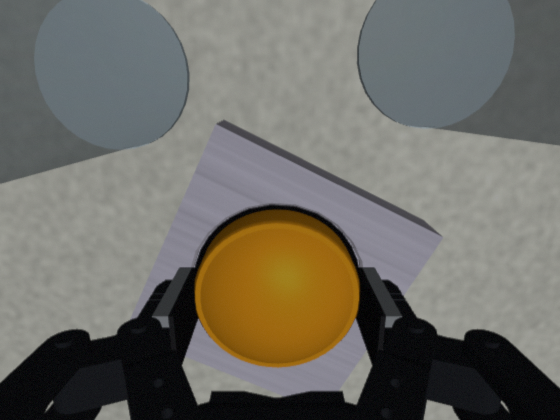

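>>> play_rows([
  [[0,0,-0.001],[0,0,0]],
  [[0,0,-0.001],[0,0,0]],
])

```text
time: 13.5
tool_pos: [0.6121, 0.0249, 0.0172]
tcp_rot: [-1.209, -1.21, 1.21]
wrist_force: [-1.6, -0.5, 5.4]
width: 0.754
```

>>> play_rows([
  [[0,0,0],[0,0,0]],
  [[0,0,0],[0,0,0]],
  [[0,0,0],[0,0,0]],
  [[0,0,0],[0,0,0]],
], gripper=0.1)

```text
time: 14.0
tool_pos: [0.6119, 0.0249, 0.0165]
tcp_rot: [-1.209, -1.209, 1.21]
wrist_force: [-0.5, -0.2, 0.2]
width: 0.904
```

>>> play_rows([
  [[0,0,0.03],[0,0,0]],
  [[0,0,0.1],[0,0,0]],
  [[0,0,0.2],[0,0,0]],
  [[0,0,0.3],[0,0,0]],
  [[0,0,0.34],[0,0,0]],
  [[0,0,0.34],[0,0,0]],
  [[0,0,0.34],[0,0,0]],
  [[0,0,0.34],[0,0,0]],
])

```text
time: 15.0
tool_pos: [0.6105, 0.0249, 0.1504]
tcp_rot: [-1.206, -1.207, 1.212]
wrist_force: [0.1, -0.5, 0.4]
width: 0.901
```

Run:
```python
from h import *
p,d,s=shot('wrist','wn6');t=np.array(s['tool_pos']);R=Rn.from_rotvec(s['tcp_rot']).as_matrix();print(s['time'],t,np.round(R,4).tolist(),s['wrist_force'])
W=cloud('wrist',d,s);m=lens(W,p,(.613,.0255),.019);print(m.sum(),sphere(W[m]), sphere(W[m])[0]-t)
p,d,s=shot('side','side3');W=cloud('side',d,s);m=lens(W,p,(.613,.0255),.019);print(m.sum(),sphere(W[m]))
```

```text
15.0 [0.61053579 0.02490765 0.15038779] [[-0.0007, -0.0039, -1.0], [1.0, -0.0, -0.0007], [-0.0, -1.0, 0.0039]] [ 0.1306622  -0.47277723  0.37639901]
4011 (array([ 0.6128,  0.0254, -0.0008]), 0.0006) [ 0.00226421  0.00049235 -0.15118779]
185 (array([ 6.136e-01,  2.550e-02, -3.000e-04]), 0.0015)
```

View pics/wn6.png

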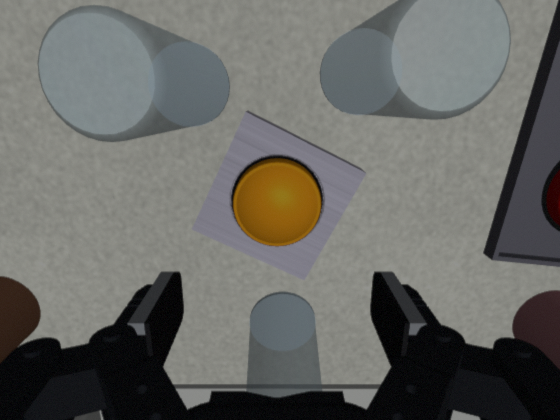

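The lens lies flat and centred in the pocket: crown at (277,203), with an even black ring around it. Fit (0.6128, 0.0254). On to the spherometer.

>>> play_rows([
  [[-0.02,-0.02,0.12],[0,0,0]],
  [[-0.06,-0.14,0.2],[0,0,0]],
  [[-0.12,-0.28,0.2],[0,0,0]],
  [[-0.18,-0.42,0.2],[0,0,0]],
  [[-0.24,-0.56,0.2],[0,0,0]],
  [[-0.3,-0.7,0.18],[0,0,0]],
  [[-0.34,-0.8,0.15],[0,0,0]],
  [[-0.35,-0.83,0.12],[0,0,0]],
  [[-0.35,-0.83,0.12],[0,0,0]],
  [[-0.35,-0.83,0.12],[0,0,0]],
])

```text
time: 16.35
tool_pos: [0.4726, -0.306, 0.2006]
tcp_rot: [-1.208, -1.211, 1.21]
wrist_force: [-0.1, -0.6, -0.4]
width: 0.897
```

>>> play_rows([
  [[0,0,0],[0,0,0]],
  [[0,0,0],[0,0,0]],
  [[0,0,0],[0,0,0]],
])

```text
time: 16.73
tool_pos: [0.4724, -0.3067, 0.201]
tcp_rot: [-1.209, -1.211, 1.21]
wrist_force: [0.1, 0.2, -0.2]
width: 0.901
```

```bash
cat >> h.py <<'E'
def head(W,z,c,rr=.045):
    m=(np.hypot(W[...,0]-c[0],W[...,1]-c[1])<rr)&(abs(W[...,2]-z)<.006)
    n,l,st,ce=cv2.connectedComponentsWithStats(m.astype(np.uint8)); k=1+st[1:,4].argmax(); P=W[l==k]
    ct=max(cv2.findContours((l==k).astype(np.uint8),cv2.RETR_EXTERNAL,cv2.CHAIN_APPROX_NONE)[0],key=len)[:,0]
    Q=W[ct[:,1],ct[:,0]]
    r=least_squares(lambda x:np.hypot(Q[:,0]-x[0],Q[:,1]-x[1])-x[2],[*Q[:,:2].mean(0),.025],loss='soft_l1',f_scale=.0005)
    A=np.c_[P[:,:2]-r.x[:2],np.ones(len(P))]; pl=np.linalg.lstsq(A,P[:,2],rcond=None)[0]
    return np.round(r.x,4),np.round(pl,4),len(P)
E
python3 - <<'E'
from h import *
p,d,s=shot('wrist','wg1');t=np.array(s['tool_pos']);R=Rn.from_rotvec(s['tcp_rot']).as_matrix();print(s['time'],t,np.round(R,4).tolist(),s['q'])
W=cloud('wrist',d,s);print(head(W,.094,(.4705,-.308)))
print([(toworld('wrist',x['xyz'],s)[0],x['conf']) for x in cams.mark_of('wrist','gauge')])
E
```

```text
16.725 [ 0.47241613 -0.30669979  0.20104946] [[-0.0015, 0.0005, -1.0], [1.0, -0.0003, -0.0015], [-0.0003, -1.0, -0.0005]] [-6.20074137e-01  7.45411084e-02  1.88066343e+00  4.88526300e-05
  1.18579246e+00 -2.19240076e+00]
(array([ 0.4713, -0.3089,  0.0248]), array([ 0.0083, -0.0001,  0.0939]), 3790)
[(array([ 0.47777812, -0.3110208 ,  0.02870446]), 0.97)]
```

View pics/wg1.png

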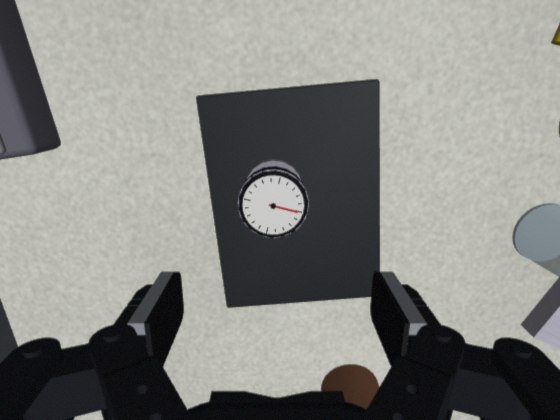

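The spherometer dial shows at (273,205), upright, fitted at (0.4713, -0.3089) with its top at z 0.094. Lowering to grip the dial head's side.

>>> play_rows([
  [[-0.004,-0.007,-0.06],[0,0,0]],
  [[-0.004,-0.007,-0.15],[0,0,0]],
  [[-0.004,-0.007,-0.23],[0,0,0]],
  [[-0.004,-0.007,-0.29],[0,0,0]],
  [[-0.004,-0.007,-0.33],[0,0,0]],
  [[-0.004,-0.007,-0.345],[0,0,0]],
  [[-0.004,-0.007,-0.345],[0,0,0]],
  [[-0.004,-0.007,-0.345],[0,0,0]],
  [[-0.004,-0.007,-0.345],[0,0,0]],
])

```text
time: 17.95
tool_pos: [0.4711, -0.3104, 0.0637]
tcp_rot: [-1.211, -1.21, 1.21]
wrist_force: [-0.0, 0.1, -0.5]
width: 0.899
```

Run:
```python
from h import *
p,d,s=shot('wrist','wg2');t=np.array(s['tool_pos']);R=Rn.from_rotvec(s['tcp_rot']).as_matrix();print(s['time'],t,np.round(R,4).tolist(),s['wrist_force'])
W=cloud('wrist',d,s);h=head(W,.094,(.4705,-.308),.03);print(h,h[0][:2]-t[:2])
```

```text
17.95 [ 0.47106886 -0.3104226   0.0637304 ] [[-0.0006, 0.0015, -1.0], [1.0, -0.0011, -0.0006], [-0.0011, -1.0, -0.0015]] [-0.03843242  0.07437568 -0.47566097]
(array([ 0.4714, -0.3089,  0.0248]), array([0.0191, 0.0016, 0.0939]), 13866) [0.00033114 0.0015226 ]
```

View pics/wg2.png

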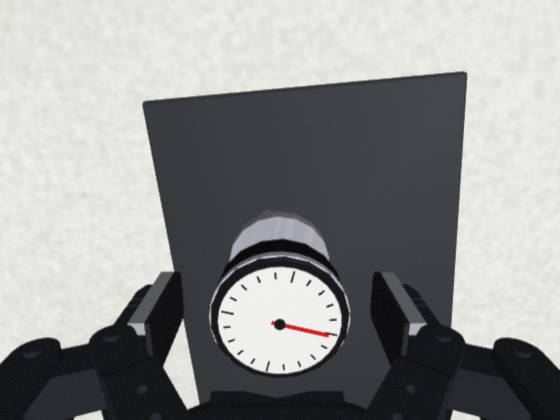

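>>> play_rows([
  [[0,0.0025,-0.003],[0,0,0]],
  [[0,0.0025,-0.003],[0,0,0]],
  [[0,0.0025,-0.003],[0,0,0]],
])

```text
time: 18.38
tool_pos: [0.4703, -0.3089, 0.0614]
tcp_rot: [-1.209, -1.21, 1.21]
wrist_force: [-0.6, -0.7, 1.1]
width: 0.905
```

>>> play_rows([
  [[0,0,0],[0,0,0]],
  [[0,0,0],[0,0,0]],
  [[0,0,0],[0,0,0]],
  [[0,0,0],[0,0,0]],
  [[0,0,0],[0,0,0]],
  [[0,0,0],[0,0,0]],
], gripper=0.6, squeeze=40)

```text
time: 19.12
tool_pos: [0.4705, -0.309, 0.0617]
tcp_rot: [-1.209, -1.21, 1.21]
wrist_force: [-1.0, -0.7, 1.3]
width: 0.571
```

Run:
```python
from h import *
p,d,s=shot('wrist','wg3');t=np.array(s['tool_pos']);R=Rn.from_rotvec(s['tcp_rot']).as_matrix();print(s['time'],t,np.round(R,4).tolist(),s['wrist_force'],s['width'])
W=cloud('wrist',d,s);h=head(W,.094,(.4705,-.308),.03);print(h,h[0][:2]-t[:2])
```

```text
19.125 [ 0.47052145 -0.30904414  0.06165039] [[-0.0006, 0.0003, -1.0], [1.0, -0.0002, -0.0006], [-0.0002, -1.0, -0.0003]] [-0.9576587  -0.69626508  1.31983608] 0.5709303986889703
(array([ 0.4715, -0.3084,  0.0251]), array([ 0.0195, -0.0036,  0.0939]), 15200) [0.00097855 0.00064414]
```

View pics/wg3.png

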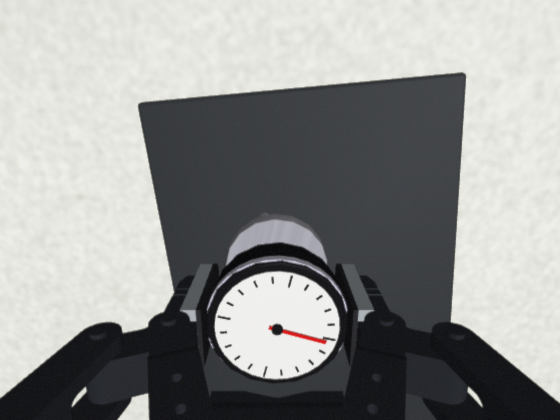

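The dial head is gripped, centred between the pads at (277,328). Lifting.

>>> play_rows([
  [[0,0,0.005],[0,0,0]],
  [[0,0,0.02],[0,0,0]],
  [[0,0,0.06],[0,0,0]],
  [[0,0,0.14],[0,0,0]],
  [[0,0,0.24],[0,0,0]],
  [[0,0,0.34],[0,0,0]],
  [[0,0,0.43],[0,0,0]],
  [[0,0,0.48],[0,0,0]],
  [[0,0,0.49],[0,0,0]],
  [[0,0,0.49],[0,0,0]],
])

```text
time: 20.42
tool_pos: [0.4698, -0.3085, 0.2563]
tcp_rot: [-1.207, -1.209, 1.21]
wrist_force: [-0.1, -0.1, -3.3]
width: 0.569
```

Run:
```python
from h import *
p,d,s=shot('wrist','wg4');t=np.array(s['tool_pos']);R=Rn.from_rotvec(s['tcp_rot']).as_matrix();print(s['time'],t,np.round(R,4).tolist(),s['wrist_force'],s['width'])
W=cloud('wrist',d,s);h=head(W,t[2]+.0322,t[:2],.03);print(h,h[0][:2]-t[:2],h[1][2]-t[2])
p,d,s=shot('side','side4');cv2.imwrite('pics/side4c.png',cv2.resize(p[60:260,220:460,::-1],None,fx=3,fy=3,interpolation=cv2.INTER_CUBIC))
```

```text
20.425 [ 0.46982242 -0.30850954  0.25633103] [[-0.0006, -0.0015, -1.0], [1.0, 0.0011, -0.0006], [0.0011, -1.0, 0.0015]] [-0.14872973 -0.09787145 -3.27719133] 0.5689211578184846
(array([ 0.4708, -0.308 ,  0.0251]), array([ 0.019 , -0.0047,  0.2886]), 15193) [0.00097758 0.00050954] 0.03226897369720816
```

View pics/wg4.png

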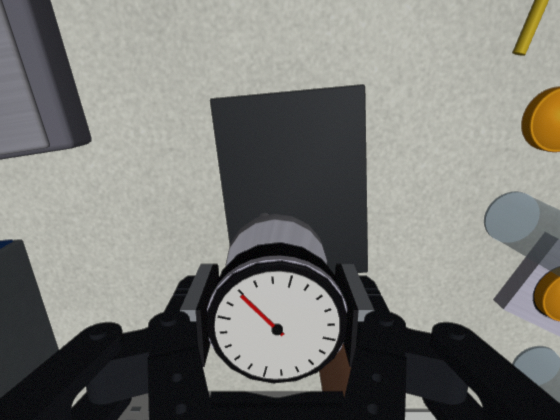

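View pics/side4c.png

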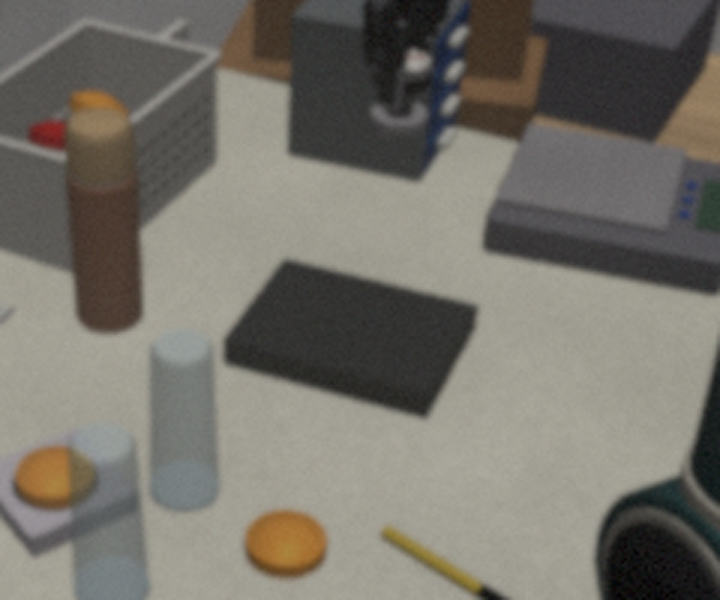

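Held upright, tool-relative pose unchanged, and the needle has swung as the plunger hangs free. Carrying it over the lens at height.

>>> play_rows([
  [[0.02,0.05,0],[0,0,0]],
  [[0.06,0.15,0],[0,0,0]],
  [[0.12,0.28,0],[0,0,0]],
  [[0.18,0.41,0],[0,0,0]],
  [[0.24,0.54,0],[0,0,0]],
  [[0.29,0.67,0],[0,0,0]],
  [[0.33,0.77,0],[0,0,0]],
  [[0.35,0.82,0],[0,0,0]],
  [[0.354,0.834,0],[0,0,0]],
  [[0.354,0.834,0],[0,0,0]],
])

```text
time: 21.78
tool_pos: [0.6115, 0.0242, 0.257]
tcp_rot: [-1.209, -1.209, 1.211]
wrist_force: [-0.0, -0.9, -3.1]
width: 0.569
```

>>> play_rows([
  [[0,0,-0.06],[0,0,0]],
  [[0,0,-0.14],[0,0,0]],
  [[0,0,-0.22],[0,0,0]],
  [[0,0,-0.3],[0,0,0]],
  [[0,0,-0.36],[0,0,0]],
  [[0,0,-0.39],[0,0,0]],
  [[0,0,-0.4],[0,0,0]],
  [[0,0,-0.4],[0,0,0]],
  [[0,0,-0.4],[0,0,0]],
  [[0,0,-0.4],[0,0,0]],
])

```text
time: 23.02
tool_pos: [0.6127, 0.0247, 0.0985]
tcp_rot: [-1.21, -1.211, 1.209]
wrist_force: [0.0, -0.7, -2.4]
width: 0.57
```

Run:
```python
from h import *
p,d,s=shot('wrist','wp1');t=np.array(s['tool_pos']);R=Rn.from_rotvec(s['tcp_rot']).as_matrix();print(s['time'],t,np.round(R,4).tolist(),s['wrist_force'],s['width'])
W=cloud('wrist',d,s);h=head(W,t[2]+.0322,t[:2],.03);print(h,h[0][:2]-t[:2],h[1][2]-t[2])
p,d,s=shot('side','side5');cv2.imwrite('pics/side5c.png',cv2.resize(p[140:290,160:340,::-1],None,fx=4,fy=4,interpolation=cv2.INTER_CUBIC))
print(bot.read_state()['tool_pos'])
```

```text
23.025 [0.61271867 0.02474468 0.09854535] [[-0.0009, 0.0018, -1.0], [1.0, -0.0001, -0.0009], [-0.0001, -1.0, -0.0018]] [ 0.01313414 -0.74654195 -2.42842803] 0.5697656785593008
(array([0.6136, 0.0252, 0.0251]), array([ 0.0221, -0.0064,  0.1308]), 15186) [0.00088133 0.00045532] 0.032254649283879805
[0.61238009 0.02481385 0.09812804]
```

View pics/wp1.png

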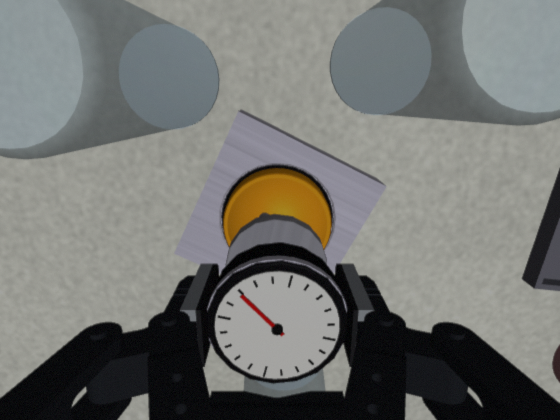

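View pics/side5c.png

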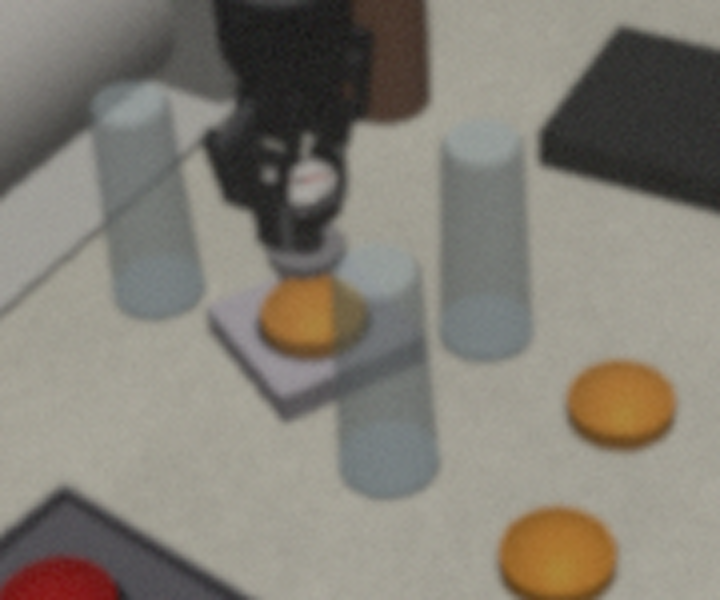

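>>> play_rows([
  [[-0.001,0,-0.01],[0,0,0]],
  [[-0.001,0,-0.02],[0,0,0]],
  [[-0.001,0,-0.03],[0,0,0]],
  [[-0.001,0,-0.04],[0,0,0]],
  [[-0.001,0,-0.05],[0,0,0]],
  [[-0.001,0,-0.055],[0,0,0]],
  [[-0.001,0,-0.055],[0,0,0]],
  [[-0.001,0,-0.055],[0,0,0]],
  [[-0.001,0,-0.055],[0,0,0]],
])

```text
time: 24.25
tool_pos: [0.6117, 0.0247, 0.0757]
tcp_rot: [-1.209, -1.21, 1.21]
wrist_force: [-0.3, -0.3, -2.3]
width: 0.571
```

Run:
```python
from h import *
p,d,s=shot('wrist','wp2');t=np.array(s['tool_pos']);R=Rn.from_rotvec(s['tcp_rot']).as_matrix();print(s['time'],t,np.round(R,4).tolist(),s['wrist_force'],s['torque'])
W=cloud('wrist',d,s);h=head(W,t[2]+.0322,t[:2],.03);print(h,h[0][:2]-t[:2],h[1][2]-t[2])
p,d,s=shot('side','side6');cv2.imwrite('pics/side6c.png',cv2.resize(p[140:290,160:340,::-1],None,fx=4,fy=4,interpolation=cv2.INTER_CUBIC))
```

```text
24.25 [0.61165455 0.02466058 0.07567511] [[-0.0006, 0.0002, -1.0], [1.0, -0.0, -0.0006], [-0.0, -1.0, -0.0002]] [-0.30088033 -0.26686634 -2.33646958] [-0.065952    0.08360701  0.04358968]
(array([0.6126, 0.0252, 0.0251]), array([ 0.0197, -0.0042,  0.1079]), 15194) [0.00094545 0.00053942] 0.032224894153438224
```

View pics/side6c.png

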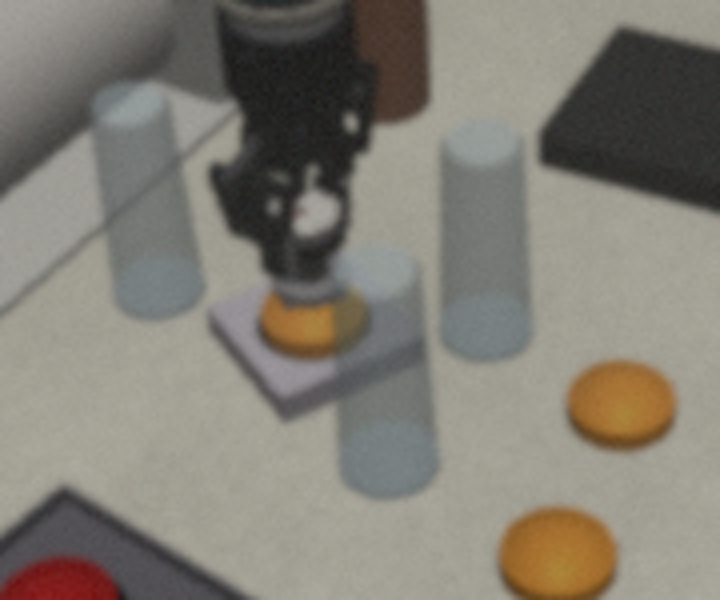

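>>> play_rows([
  [[0.0005,0.0005,-0.002],[0,0,0]],
  [[0.0005,0.0005,-0.004],[0,0,0]],
  [[0.0005,0.0005,-0.006],[0,0,0]],
  [[0.0005,0.0005,-0.008],[0,0,0]],
  [[0.0005,0.0005,-0.0085],[0,0,0]],
  [[0.0005,0.0005,-0.0085],[0,0,0]],
  [[0.0005,0.0005,-0.0085],[0,0,0]],
])

```text
time: 25.22
tool_pos: [0.6118, 0.0249, 0.0721]
tcp_rot: [-1.209, -1.21, 1.21]
wrist_force: [-1.3, -0.7, -3.1]
width: 0.571
```

>>> play_rows([
  [[0,0,-0.0005],[0,0,0]],
  [[0,0,-0.001],[0,0,0]],
  [[0,0,-0.001],[0,0,0]],
])

```text
time: 25.6
tool_pos: [0.6118, 0.0249, 0.0717]
tcp_rot: [-1.209, -1.21, 1.21]
wrist_force: [-0.4, -0.1, -1.4]
width: 0.57
```

Run:
```python
from h import *
p,d,s=shot('wrist','wp3');t=np.array(s['tool_pos']);print(s['time'],t,s['wrist_force'],s['torque'])
W=cloud('wrist',d,s);h=head(W,t[2]+.0322,t[:2],.03);print(h,h[0][:2]-t[:2],h[1][2]-t[2])
```

```text
25.6 [0.611775   0.02487349 0.07166351] [-0.36893744 -0.05720716 -1.42693074] [-0.08821531  0.0049564   0.00227152]
(array([0.6127, 0.0254, 0.0251]), array([ 0.0205, -0.0063,  0.1039]), 15186) [0.000925   0.00052651] 0.03223649217294765
```

View pics/wp3.png

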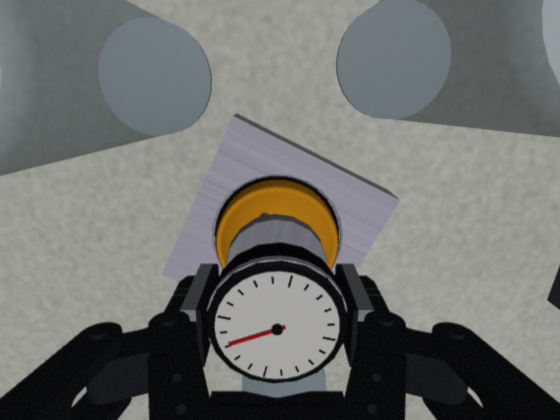

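>>> play_rows([
  [[0,0,-0.0005],[0,0,0]],
  [[0,0,-0.0005],[0,0,0]],
  [[0,0,-0.0005],[0,0,0]],
])

```text
time: 26.02
tool_pos: [0.6118, 0.0249, 0.0715]
tcp_rot: [-1.209, -1.21, 1.21]
wrist_force: [0.1, 0.4, -2.0]
width: 0.572
```

Run:
```python
from h import *
for i in range(4):
    p,d,s=shot('wrist','wp4');t=np.array(s['tool_pos']);print(s['time'],t,s['wrist_force'],s['torque'])
W=cloud('wrist',d,s);h=head(W,t[2]+.0322,t[:2],.03);print(h,h[0][:2]-t[:2],h[1][2]-t[2])
```

```text
26.025 [0.61179283 0.0248855  0.07148176] [ 0.13591673  0.39611953 -1.97111599] [-0.11279093  0.04928368  0.01220529]
26.075 [0.61179547 0.02488167 0.0714826 ] [ 0.96738804 -0.67641943 -2.44009021] [-0.06080953  0.05648743  0.05901015]
26.125 [0.61179302 0.02488691 0.0714712 ] [-0.43755002 -0.85706947 -2.58680453] [-0.07217602 -0.03365132  0.00856971]
26.175 [0.6117938  0.02487762 0.07149858] [-0.53524049 -0.4349298  -2.39557745] [-0.03655161  0.05835604 -0.08057815]
(array([0.6128, 0.0254, 0.0251]), array([ 0.0205, -0.006 ,  0.1037]), 15185) [0.0010062  0.00052238] 0.032201424301894335
```

>>> play_rows([
  [[0,0,-0.0005],[0,0,0]],
  [[0,0,-0.001],[0,0,0]],
  [[0,0,-0.001],[0,0,0]],
  [[0,0,-0.001],[0,0,0]],
])

```text
time: 26.72
tool_pos: [0.6119, 0.0249, 0.0712]
tcp_rot: [-1.209, -1.21, 1.21]
wrist_force: [-0.6, -1.2, -1.1]
width: 0.574
```

Run:
```python
from h import *
for i in range(4):
    p,d,s=shot('wrist','wp5');t=np.array(s['tool_pos']);print(s['time'],t,s['wrist_force'],s['torque'])
```

```text
26.725 [0.61186447 0.02489289 0.07119527] [-0.60855676 -1.16648719 -1.06495086] [-0.05641989  0.04213899 -0.01403263]
26.775 [0.61184481 0.02489277 0.071165  ] [-0.2543882  -0.69022148 -0.66229964] [-0.10367491  0.03599389 -0.02296685]
26.825 [0.61188671 0.02488277 0.07117439] [ 0.01638747 -0.19771829 -0.60493521] [-0.02775429  0.0634164  -0.03422121]
26.875 [0.61184218 0.02487109 0.07116067] [-0.47347707 -1.62507654 -1.08986432] [-0.08386666  0.09019708 -0.04428706]
```

Contact is starting: the force has gone from -2.4 N to about -0.9 N. A few tenths more.

>>> play_rows([
  [[0,0,-0.0005],[0,0,0]],
  [[0,0,-0.0008],[0,0,0]],
  [[0,0,-0.0008],[0,0,0]],
])

```text
time: 27.3
tool_pos: [0.612, 0.0249, 0.071]
tcp_rot: [-1.209, -1.21, 1.209]
wrist_force: [0.4, 0.1, -0.3]
width: 0.572
```

Run:
```python
from h import *
for i in range(4):
    p,d,s=shot('wrist','wp6');t=np.array(s['tool_pos']);print(s['time'],t,s['wrist_force'],s['torque'])
W=cloud('wrist',d,s);h=head(W,t[2]+.0322,t[:2],.03);print(h,h[0][:2]-t[:2],h[1][2]-t[2])
```

```text
27.3 [0.61195976 0.02490377 0.07099807] [ 0.38129845  0.08583903 -0.31468747] [-0.01480163  0.06606255 -0.0370978 ]
27.35 [0.6119711  0.02488295 0.07099219] [-0.50744844 -0.53462599  0.75593149] [-0.0242334   0.09375347 -0.0449253 ]
27.4 [0.61197592 0.0248848  0.07100013] [-0.36530428  0.42844442  1.48455632] [-0.07090257  0.09546962 -0.05311693]
27.45 [0.61198683 0.0248786  0.07099312] [0.23893994 0.57860537 0.58844863] [-0.03897539  0.06574172  0.04809608]
(array([0.6129, 0.0254, 0.0251]), array([ 0.0181, -0.0062,  0.1032]), 15167) [0.00091317 0.0005214 ] 0.03220688032493517
```

View pics/wp6.png

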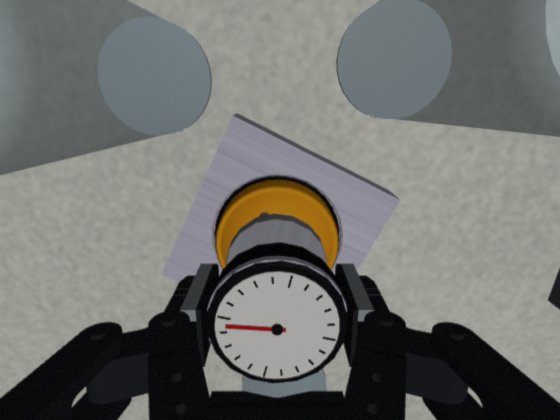

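The force is now about +0.6 N, so the full weight is on the lens. The needle has swung to (226,326), about +4.4 to 4.5 mm on the spindle, which matches the crown value. Releasing.

>>> play_rows([
  [[0,0,0],[0,0,0]],
  [[0,0,0],[0,0,0]],
], squeeze=20)

```text
time: 27.75
tool_pos: [0.612, 0.0249, 0.0709]
tcp_rot: [-1.209, -1.21, 1.209]
wrist_force: [-0.4, -1.0, 1.4]
width: 0.575
```

>>> play_rows([
  [[0,0,0],[0,0,0]],
  [[0,0,0],[0,0,0]],
  [[0,0,0],[0,0,0]],
  [[0,0,0],[0,0,0]],
], gripper=0.15)

```text
time: 28.25
tool_pos: [0.6118, 0.0249, 0.0707]
tcp_rot: [-1.209, -1.21, 1.21]
wrist_force: [-0.7, 0.3, -0.4]
width: 0.849
```

Run:
```python
from h import *
for i in range(2):
    p,d,s=shot('wrist','wp7');t=np.array(s['tool_pos']);print(s['time'],t,s['wrist_force'],s['width'])
    W=cloud('wrist',d,s);h=head(W,.104,t[:2],.03);print(h,h[0][:2]-t[:2],h[1][2]-t[2])
```

```text
28.25 [0.61175675 0.0249203  0.07068596] [-0.69119429  0.33108544 -0.36327865] 0.8485343662395906
(array([0.6138, 0.0249, 0.0248]), array([0.006 , 0.0023, 0.1031]), 14070) [ 2.04325444e-03 -2.03047315e-05] 0.032414037955799696
28.3 [0.61173333 0.02490459 0.07068849] [-0.60164391  0.81565273  0.04245032] 0.8513610881943445
(array([0.6138, 0.0249, 0.0249]), array([0.0052, 0.0014, 0.1031]), 14048) [ 2.06666738e-03 -4.58673857e-06] 0.032411506680703916
```

View pics/wp7.png

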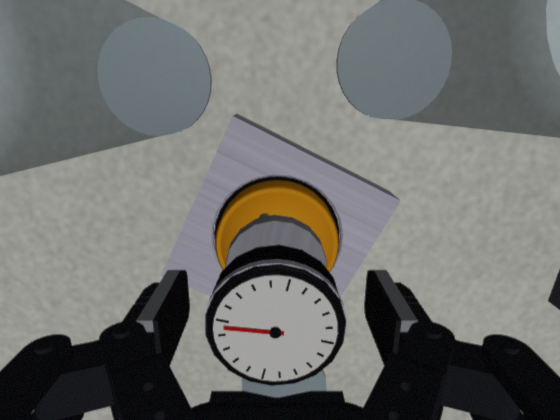

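It stands by itself: head tilt is about 0.7° and steady over two readings, which is about 0.6 mm off centre. Retracting straight up.

>>> play_rows([
  [[0.001,0,0.02],[0,0,0]],
  [[0.001,0,0.06],[0,0,0]],
  [[0.001,0,0.12],[0,0,0]],
  [[0.001,0,0.2],[0,0,0]],
  [[0,0,0.28],[0,0,0]],
  [[0,0,0.32],[0,0,0]],
  [[0,0,0.32],[0,0,0]],
  [[0,0,0.32],[0,0,0]],
  [[0,0,0.32],[0,0,0]],
  [[0,0,0.32],[0,0,0]],
])

```text
time: 29.6
tool_pos: [0.6111, 0.0249, 0.1974]
tcp_rot: [-1.207, -1.208, 1.211]
wrist_force: [0.5, -0.4, -0.6]
width: 0.848
```

Run:
```python
from h import *
for i in range(2):
    p,d,s=shot('wrist','wp8');t=np.array(s['tool_pos']);print(s['time'],t,s['wrist_force'],s['width'])
    W=cloud('wrist',d,s);h=head(W,.104,(.613,.025),.04);print(h)
    m=lens(W,p,(.613,.0255),.019,r=.035,lo=.0);print(m.sum(),sphere(W[m]))
p,d,s=shot('side','side7');cv2.imwrite('pics/side7c.png',cv2.resize(p[140:290,160:340,::-1],None,fx=4,fy=4,interpolation=cv2.INTER_CUBIC))
shot('top','top7')
```

```text
29.6 [0.61110644 0.02490676 0.19737826] [ 0.50419005 -0.37782186 -0.56082129] 0.8484102557881501
(array([0.6138, 0.0248, 0.0249]), array([-0.0056,  0.0019,  0.1031]), 4093)
1647 (array([ 6.135e-01,  2.530e-02, -2.000e-04]), 0.0016)
29.65 [0.61126945 0.02487409 0.19765421] [-0.34091649  0.21907409  0.14812176] 0.8475835510410415
(array([0.6138, 0.0248, 0.0249]), array([-0.0054,  0.002 ,  0.1031]), 4095)
1657 (array([ 6.136e-01,  2.530e-02, -2.000e-04]), 0.0016)
```

View pics/wp8.png

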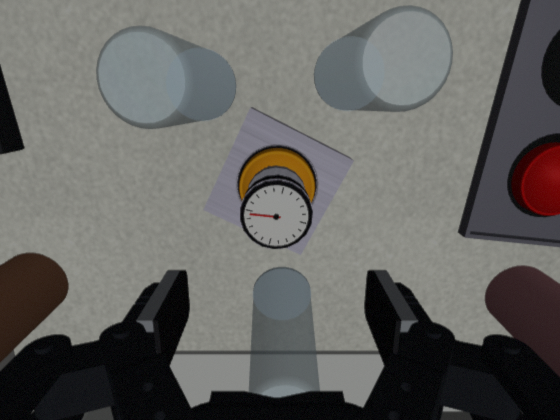

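View pics/side7c.png

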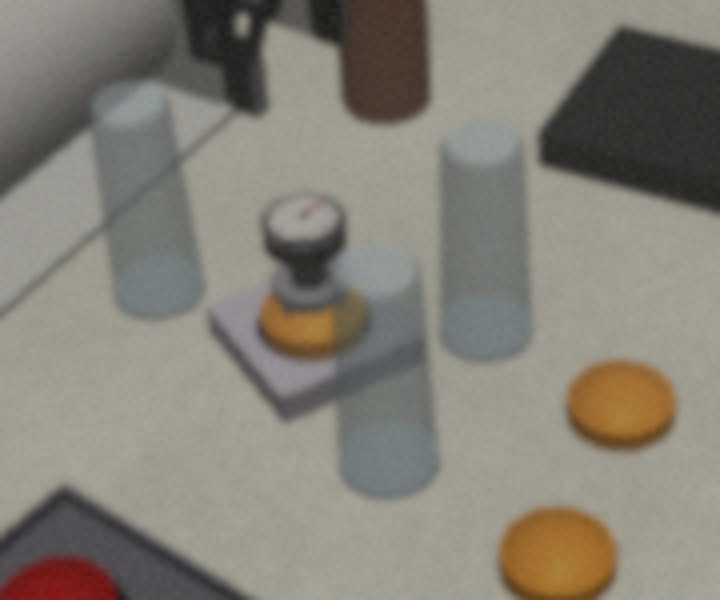

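View pics/top7.png

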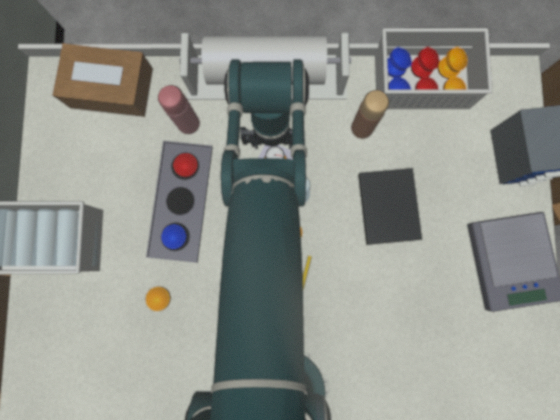

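The spherometer stands on the lens (dial at (277,215) in the wrist view). Everything else is in place and the fingers are clear. Handing in.

Run:
```python
from h import *
print(bot.finish_job()); print(bot.read_state()['time'])
```

```text
the job is handed in; nothing more can be done
None
the job is handed in; nothing more can be done
```

I took the amber lens from the tray by its skirt and set it flat in the pocket of the inspection block. I then lifted the spherometer off the granite plate and stood it on the crown, released it and backed off. I handed in at about 29.8 s of the 67 s allowed.

- **Lens:** sphere fits of the crown put it level and within about 0.2 mm of the pocket's centre.
- **Spherometer:** it stands on its own, with its pose steady over repeated pictures. The needle reads about +4.5 mm by my estimate, against the expected +4.4 mm on the crown.
- **Settling on release:** the dial head moved about 0.9 mm and tilted by about 0.7°, so it sits an estimated 0.6 mm off centre.
- **Contact height:** the tool sat about 0.7 mm lower than I had worked out when the gauge took its weight, so I went by the force reading instead.
- **Everything else:** the red and blue lenses, the three tumblers and both flasks look unmoved in the final pictures. The arm hid part of the bench in the last top view, so I relied on the side and wrist views there.

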